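# Close up the polishing spindle's gearbox

### The arm

A 6-joint arm with a two-finger parallel gripper is mounted at the origin on a cart in front of the work surface, level with it; the furniture and walls round the work are solid. World frame = base frame: x ahead of the robot, y to its left, z up, the work surface at z = 0. Lengths are in m, angles in rad, forces in N, time in s.
With the tool pointing down it reaches from about 0.425 to 0.95 m from the base axis. Payload 3.5 kg.
Tool frame: the origin (TCP) lies midway between the tips of the shut fingers; the grasp point (between the pads) lies 19 mm behind it; z points along the fingers, y is the line along which they close (so a half turn about z gives the same grasp; the last joint's range is limited). The gripper opens to 85 mm and grips with 20 to 120 N. Pads are 22 mm wide; open, the fingers measure 114 mm over their backs; the gripper's body (76 mm by 85 mm) begins 54 mm behind the grasp point. The pads swing forward as they close: fully open they stand 13 mm farther back than shut.
Start: joints at [-1.484, 0.286, 1.577, -0, 1.279, -0.15], TCP at [0.158, -0.656, 0.231] pointing down, gripper open.
Joint ranges: [-2.77, 2.77], [-0.9, 2.22], [0.21, 2.48], [-1.53, 4.67], [0.24, 2.81], [-2.84, 2.84]. Speed limits (rad/s): [2.79, 2.79, 3.14, 3.14, 3.14, 3.14].

### API

Orientations are given as a unit quaternion [x, y, z, w].
In Python, from plant import * gives the robot as it stands.
- The arm moves only by the tool move_arm, never from a script. Its argument "moves" is a list of rows, each a list of 3 entries, a list of its own where there are three numbers: the opening, from 0 (shut) to 1 (fully open), then the shift along the tool's x, y, z in m, then the turn, a rotation vector about the tool's x, y, z in rad. A call has exactly 10 rows; each row shifts and turns the commanded pose from where the row before left it, along the tool's axes as they then stand; what a row does not reach is not made up. A row lasts 1/12 s, in which the tool goes at most 41.7 mm and 7.16 degrees, less where a joint would pass 70% of its speed; a pose out of reach is approached as far as the arm can. A call is refused whole if a number of a shift passes 0.0417 or a number of a turn 0.125, either way. A call with a gripper value outside its range is refused whole. The fingers move at their own pace and stop on an object; "grip_force" is the grip in N (left out, the last holds). Time passes only in rows, so rows that do not move let the fingers close, or fill a call up. It gives the time, the measured TCP pose, the force, the opening and the grip force at its end, in the units of the state.
- get_state(): the state, without advancing time (a new reading comes with each control period).
- read_camera(name): name is "scene" or "side" or "wrist"; returns the picture (384x512x3 uint8, red, green, blue); there is no depth.
- camera_params(name): a dict with "fx", "fy", "cx", "cy" (pixels), "rvec" (rotation vector, rad) and "tvec" (3), from world to camera coordinates, as OpenCV has them; the wrist camera has in their place "tool_from_camera" (4x4, takes a point from camera to tool coordinates, whose origin is the TCP and whose axes are the flange's). Camera axes: x right, y down, z forward; pixel columns grow to the right and rows downward; lengths in m; the calibration is good to about 2 mm. A picture is of the moment at which its call begins: read the wrist's pose just before it. camera_params takes no time and is no camera call.
- sign_off(): hands the job in; it is judged then, once.
The state is a dict: "time": time; "qpos": joint angles; "dq": joint speeds; "joint_efforts": joint torques, N m; "eef_pos": TCP position; "tcp_rot": TCP orientation; "contact_force": force on the tool from outside, world axes, zero at the start; "wrist_torque": the same for the moment, N m; "opening": opening from 0.0 (shut) to 1.0 (fully open); "finger_force": force on a finger pad.
Only numpy, scipy, OpenCV 4.12 (cv2) and the standard library are available. Lean on these libraries where they do the work, as an engineer would, in place of code of your own. Each camera call takes 0.05 s, during which the arm holds its last target. There are 200 camera calls.

### The job

The small gearbox of the polishing spindle stands open and its light grey cover plate lies beside it on the bench. Turn the wing head of the quarter-turn fastener anticlockwise until it lines up with the slot in the cover as the cover will sit, then put the cover on with the slot over the fastener and the round hole over the locating pin, and press it down against the springy rubber seal until it is fully home on the frame. Finish while still holding it pressed home, so that I can lock the fastener, and leave the other things on the bench where they are.

Things in the scene. Friction and masses are not known exactly. Their poses are not given: they have to be found in the camera images.
- gearbox: Green cast gearbox fixed to the bench, open at the top. Its rim (the frame) is 104 x 154 mm (x by y), 50 mm above the bench; opening 72 x 122 mm. Origin: on the bench under the centre of the opening; z up, y along the long side, towards the end with the felt wheel (the wheel and its spindle reach y = +125 mm, top 56 mm above the bench); a dark motor sticks out of the back to x = +142 mm, its terminal box 74 mm high at x = 79 to 113 mm. It stands on a foot plate 128 x 178 mm.
- frame_seat (a point): Centre of the flat rim on which the cover seats, 50 mm above the bench; axes as the gearbox. A sprung black rubber seal stands 5 mm above the rim all round and carries the cover there until it is pressed.
- locating_pin (a point): Tip of the tapered steel locating pin (7 mm thick), fixed at the gearbox's x = 0, y = +53 mm, 62 mm above the bench.
- fastener_head (a point): Centre of the top of the quarter-turn fastener's steel wing head, at the gearbox's x = 0, y = -48 mm, 73 mm above the bench. The head is 26 mm long, 9 mm thick and 16 mm high (from 57 to 73 mm above the bench), on an 8 mm neck, with a dark line along its length. Axes turn with the head: y along its length, x across it (thin), z up.
- fastener (a joint): Angle of the fastener in rad, growing anticlockwise seen from above. 0: the head lies along the gearbox's y (locked, across the cover's slot); 1.57: it lies along the gearbox's x, in line with the slot; a stop follows at 1.60. It starts between 0.1 and 0.75, turns with light friction (0.06 N m) and stays where it is left.
- seal (a joint): How far the rubber seal is pressed in, m: 0 standing free, 0.005 level with the rim. It pushes back with 5 N at 0 and 9 N at 0.005, more than the cover's own weight.
- cover: Loose light grey metal cover plate, 100 x 150 x 5 mm (x by y by z), about 0.22 kg, lying handle up. Origin: centre of its underside; z up. It sits on the gearbox with its axes parallel to the gearbox's and its origin at the frame seat. A slot 32 mm (along x) by 14 mm (along y) is at y = -48 mm, a round hole 12 mm wide at y = +53 mm, both at x = 0.
- cover_slot (a point): Centre of the cover's slot, on its upper face; axes as the cover.
- cover_handle (a point): Middle of the cover's black bar handle, 29 mm above the cover's underside: a bar 58 mm long along the cover's y, 14 mm wide and 14 mm high (22 to 36 mm above the underside) on two posts at y = -23 and +23 mm.
- matchbox: Red matchbox, 36 x 52 x 15 mm; leave alone.
- oil_vial: Small oil bottle, 30 x 34 x 64 mm; leave alone.
- pliers_flat: Pliers, 35 x 129 x 11 mm; leave alone.
- thread_spool: White thread spool, 78 x 81 x 31 mm; leave alone.
- brass_weight: Brass weight, 32 mm wide and 30 mm high; leave alone.
- hammer: Small hammer with wooden handle, 62 x 230 x 27 mm; leave alone.
There are look-alikes about, which are no part of the job. There is more than one size of the cover; the job needs the larger.

How it is judged:
By the outcome, as a careful person would: the job done as asked, in the order asked, and still so for the second after the job is handed in, while the arm keeps its last pose, push and grip.
It also fails if it takes over 48 s, if anything falls off the work surface, if the arm or the gripper's body presses on something with over 40 N, if the wrist force passes 120 N, or if a joint passes its speed limit or range.

## Working session

There is one attempt and no reset: what is moved stays moved. The work goes in short steps, Python scripts to look and compute and a tool call to move; the robot and the scene stay as the last step left them, time stands still between calls to the robot, and variables do not carry over. Pictures are saved under pics/ and viewed, at most 10 in all, crops included, and the job is handed in when it is done.

Besides the shell and the picture viewer there is one more tool, called after ">>>" as name(argument=value, ...), one argument or row to a line, values as JSON. move_arm: Moves the arm, as the interface text tells. Its arguments: {"type":"object","properties":{"moves":{"type":"array"},"grip_force":{"type":"number"}},"required":["moves"]}

```bash
mkdir -p pics; ls; cat > h.py <<'E'
import numpy as np, cv2
from plant import *
from scipy.spatial.transform import Rotation as R
def ext(name, st=None):
    p=camera_params(name); K=np.array([[p['fx'],0,p['cx']],[0,p['fy'],p['cy']],[0,0,1]])
    if 'rvec' in p:
        Rm=R.from_rotvec(np.ravel(p['rvec'])).as_matrix(); t=np.ravel(p['tvec'])
        return K,Rm.T,-Rm.T@t
    T=np.array(p['tool_from_camera']); Rt=R.from_quat(st['tcp_rot']).as_matrix()
    return K,Rt@T[:3,:3],Rt@T[:3,3]+np.array(st['eef_pos'])
def pt(px,z,E):
    K,Rc,c=E; d=Rc@np.linalg.inv(K)@np.array([px[0],px[1],1.]); return c+d*(z-c[2])/d[2]
def proj(X,E):
    K,Rc,c=E; q=K@(Rc.T@(np.array(X)-c)); return q[:2]/q[2]
E
python3 - <<'E'
from h import *
s=get_state(); print(s)
for n in ['scene','side','wrist']:
    im=read_camera(n); cv2.imwrite(f'pics/{n}0.png',im[:,:,::-1]); print(n,ext(n,s))
a=cv2.imread('pics/scene0.png');b=cv2.imread('pics/side0.png')
cv2.imwrite('pics/w0.png',cv2.imread('pics/wrist0.png'))
E
```

```text
pics
{'time': 0.0, 'qpos': array([-1.48400569e+00,  2.87192511e-01,  1.57816243e+00, -3.99545384e-05,
        1.27857402e+00, -1.50008510e-01]), 'dq': array([-0.00088045,  0.00014369,  0.00081346, -0.00033239,  0.0008459 ,
       -0.00208743]), 'joint_efforts': array([-1.17003794e-03, -4.05989635e+01, -2.92623478e+01, -2.76839064e-04,
        5.85108486e-03,  4.15739379e-06]), 'eef_pos': array([ 0.15830699, -0.65550919,  0.22993715]), 'tcp_rot': array([ 9.92997595e-01,  1.18128795e-01,  1.78038101e-05, -1.16817232e-03]), 'contact_force': array([0.23768884, 0.00591207, 1.24593688]), 'wrist_torque': array([-0.01884522, -0.005113  ,  0.05055198]), 'finger_force': 0.0, 'opening': 1.0037590320910053}
scene (array([[433.46334691,   0.        , 258.71237492],
       [  0.        , 433.46334691, 194.82522042],
       [  0.        ,   0.        ,   1.        ]]), array([[-0.78040713, -0.44402597,  0.44023362],
       [-0.62492778,  0.57723691, -0.5256071 ],
       [-0.02073589, -0.68530175, -0.72796396]]), array([0.10492075, 0.47360022, 0.87438554]))
side (array([[365.21875459,   0.        , 258.79261633],
       [  0.        , 365.21875459, 191.72124543],
       [  0.        ,   0.        ,   1.        ]]), array([[ 0.92838988, -0.16905723,  0.33092579],
       [-0.37133745, -0.38809855,  0.84349749],
       [-0.01416753, -0.90597967, -0.42308405]]), array([ 0.27569309, -0.89838865,  0.47026908]))
wrist (array([[336.48974778,   0.        , 260.16462554],
       [  0.        , 336.48974778, 184.64781325],
       [  0.        ,   0.        ,   1.        ]]), array([[ 0.23466491, -0.9247783 , -0.29952875],
       [-0.97207556, -0.22363384, -0.0711127 ],
       [-0.00122128,  0.30785223, -0.9514334 ]]), array([ 0.23554006, -0.63731608,  0.37201937]))
```

View pics/scene0.png

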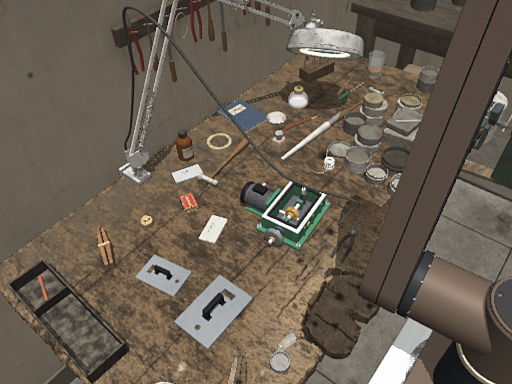

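View pics/side0.png

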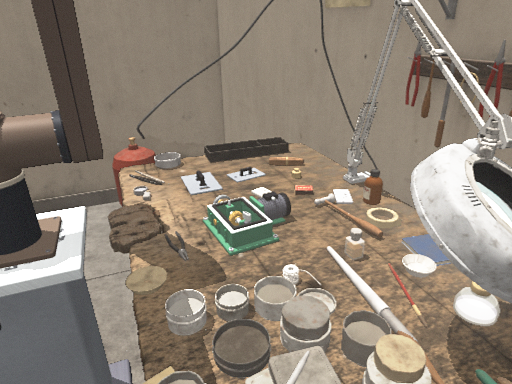

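Candidates for the cover: the large plate at scene (215,310) and the smaller look-alike at (163,273); the white card at (213,229) isn't a plate. The gearbox is at (293,214), with its wheel at (275,238) and motor at (257,195). I choose the larger plate at (215,310) and will check it in a close crop.

```bash
python3 - <<'E'
from h import *
a=cv2.imread('pics/scene0.png')[172:352,130:350]
cv2.imwrite('pics/crop1.png',cv2.resize(a,None,fx=3.3,fy=3.3,interpolation=cv2.INTER_CUBIC))
E=ext('scene')
for n,p,z in [('big',(215,310),0),('small',(163,273),0),('gb',(297,212),.05),('wheel',(275,238),.03),('motor',(257,195),.04)]: print(n,pt(p,z,E).round(3))
a=cv2.imread('pics/scene0.png')
m=cv2.inRange(cv2.cvtColor(a,cv2.COLOR_BGR2HSV),(90,10,130),(130,90,255))
cs,_=cv2.findContours(m,cv2.RETR_EXTERNAL,cv2.CHAIN_APPROX_NONE)
for c in cs:
    if cv2.contourArea(c)>600:
        q=cv2.approxPolyDP(c,8,True)[:,0]; print(cv2.contourArea(c)); 
        for p in q: print(p,pt(p,.005,E).round(4))
E
```

```text
big [0.491 0.176 0.   ]
small [0.655 0.181 0.   ]
gb [ 0.49  -0.134  0.05 ]
wheel [ 0.493 -0.047  0.03 ]
motor [ 0.613 -0.126  0.04 ]
2649.0
[220 275] [0.541  0.1035 0.005 ]
[175 321] [0.5396 0.2506 0.005 ]
[207 348] [0.4431 0.2516 0.005 ]
[251 298] [0.445  0.1055 0.005 ]
1135.0
[154 255] [0.7076 0.1606 0.005 ]
[136 277] [0.6937 0.2295 0.005 ]
[173 295] [0.5897 0.2089 0.005 ]
[190 272] [0.6028 0.1412 0.005 ]
```

View pics/crop1.png

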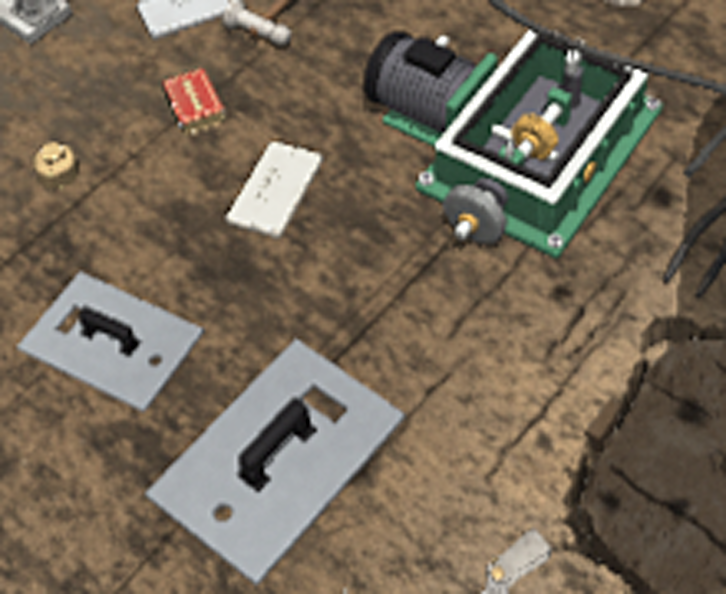

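The crop confirms the larger plate at scene (215,310). Its slot end faces the gearbox and its hole end faces away, so cover +y is roughly world +y. The gearbox rim corners and the wheel are clear, and the gearbox is close to yaw 0. The overhead cable needs a clearance check.

```bash
python3 - <<'E'
from h import *
E=ext('scene');S=ext('side')
C=np.array([(530,30),(647,75),(555,203),(438,147)])/3.3+np.array([130,172])
P=[pt(c,.052,E) for c in C]; print(np.round(P,4), np.mean(P,0))
for i in range(4): d=P[(i+1)%4]-P[i]; print(np.hypot(*d[:2]),np.degrees(np.arctan2(d[1],d[0])))
for p in [(573/3.3+130,56/3.3+172)]: print('fast',pt(p,.073,E))
# cable: scene pixels -> epipolar samples in side
b=cv2.imread('pics/side0.png')
for p in [(180,60),(215,125),(270,165),(310,190),(340,197)]:
    print(p,[(round(float(z),2),pt(p,z,E)[:2].round(2).tolist(),proj(pt(p,z,E),S).round().astype(int).tolist()) for z in np.arange(.05,.75,.1)])
s=get_state(); W=ext('wrist',s); print(W[2]-s['eef_pos'])
E
```

```text
[[ 0.5661 -0.2118  0.052 ]
 [ 0.4639 -0.2271  0.052 ]
 [ 0.4475 -0.0784  0.052 ]
 [ 0.5479 -0.0683  0.052 ]] [ 0.50635272 -0.14641078  0.052     ]
0.10332791571279434 -171.50114863142926
0.1495219854786639 96.27693750313907
0.10091870858977227 5.746510239284756
0.14460056845744226 -82.79747882081195
fast [ 0.51108645 -0.19139643  0.073     ]
(180, 60) [(0.05, [1.27, -0.48], [587, 214]), (0.15, [1.13, -0.37], [510, 166]), (0.25, [0.98, -0.25], [434, 120]), (0.35, [0.84, -0.13], [360, 74]), (0.45, [0.7, -0.02], [287, 30]), (0.55, [0.56, 0.1], [216, -14]), (0.65, [0.42, 0.21], [146, -57])]
(215, 125) [(0.05, [0.9, -0.27], [398, 205]), (0.15, [0.8, -0.18], [348, 161]), (0.25, [0.7, -0.09], [299, 117]), (0.35, [0.61, 0.0], [249, 74]), (0.45, [0.51, 0.09], [200, 31]), (0.55, [0.42, 0.18], [151, -12]), (0.65, [0.32, 0.27], [103, -55])]
(270, 165) [(0.05, [0.65, -0.23], [303, 216]), (0.15, [0.58, -0.14], [263, 169]), (0.25, [0.52, -0.06], [224, 122]), (0.35, [0.45, 0.03], [186, 77]), (0.45, [0.39, 0.11], [148, 32]), (0.55, [0.32, 0.2], [111, -12]), (0.65, [0.25, 0.28], [74, -55])]
(310, 190) [(0.05, [0.51, -0.22], [245, 226]), (0.15, [0.46, -0.13], [211, 175]), (0.25, [0.41, -0.05], [179, 126]), (0.35, [0.36, 0.03], [147, 79]), (0.45, [0.31, 0.12], [116, 33]), (0.55, [0.26, 0.2], [86, -12]), (0.65, [0.21, 0.29], [57, -56])]
(340, 197) [(0.05, [0.43, -0.24], [216, 239]), (0.15, [0.39, -0.16], [185, 184]), (0.25, [0.35, -0.07], [155, 131]), (0.35, [0.31, 0.02], [126, 81]), (0.45, [0.27, 0.1], [99, 33]), (0.55, [0.23, 0.19], [72, -13]), (0.65, [0.19, 0.28], [47, -57])]
[0.07722406 0.01825206 0.14207955]
```

>>> move_arm(
  moves=[
    [0.5,[0.023,-0.02,0],[0,0,0]],
    [0.5,[0.023,-0.02,0],[0,0,0]],
    [0.5,[0.023,-0.02,0],[0,0,0]],
    [0.5,[0.023,-0.02,0],[0,0,0]],
    [0.5,[0.023,-0.02,0],[0,0,0]],
    [0.5,[0.023,-0.02,0],[0,0,0]],
    [0.5,[0.023,-0.02,0],[0,0,0]],
    [0.5,[0.023,-0.02,0],[0,0,0]],
    [0.5,[0.023,-0.02,0],[0,0,0]],
    [0.5,[0.023,-0.02,0],[0,0,0]],
  ],
  grip_force=60,
)

```text
time: 0.98
eef_pos: [0.3356, -0.4062, 0.231]
tcp_rot: [0.993, 0.118, -0.0, -0.0]
contact_force: [0.1, -0.5, -0.5]
opening: 0.494
finger_force: 0.0
```

>>> move_arm(
  moves=[
    [0.5,[0.023,-0.02,0],[0,0,0]],
    [0.5,[0.023,-0.02,0],[0,0,0]],
    [0.5,[0.023,-0.02,0],[0,0,0]],
    [0.5,[0.023,-0.02,0],[0,0,0]],
    [0.5,[0.023,-0.02,0],[0,0,0]],
    [0.5,[0.023,-0.02,0],[0,0,0]],
    [0.5,[0.023,-0.02,0],[0,0,0]],
    [0.5,[0.023,-0.02,0],[0,0,0]],
    [0.5,[0.023,-0.02,0],[0,0,0]],
    [0.5,[0.023,-0.02,0],[0,0,0]],
  ],
)

```text
time: 1.82
eef_pos: [0.5122, -0.1579, 0.2311]
tcp_rot: [0.993, 0.118, -0.0, -0.0]
contact_force: [0.9, -0.9, 0.9]
opening: 0.501
finger_force: 0.0
```

```bash
python3 - <<'E'
from h import *
s=get_state(); im=read_camera('wrist'); print(s['time'],s['eef_pos'],s['tcp_rot'],s['opening'],s['contact_force'],s['qpos'])
W=ext('wrist',s); np.save('w1.npy',np.array([*s['eef_pos'],*s['tcp_rot']]))
cv2.imwrite('pics/w1.png',im[:,:,::-1]); cv2.imwrite('pics/w1b.png',cv2.resize(im[:,:,::-1],None,fx=1.5,fy=1.5,interpolation=cv2.INTER_CUBIC))
E
```

```text
1.8167 [ 0.51218511 -0.15788088  0.23108545] [ 9.92996268e-01  1.18145631e-01 -1.26470658e-04 -7.32945642e-05] 0.5012180836222214 [ 0.90166969 -0.8846664   0.88570433] [-4.88384924e-01 -2.10170527e-02  1.91772937e+00 -2.51413103e-05
  1.24517172e+00  8.45574995e-01]
```

View pics/w1b.png

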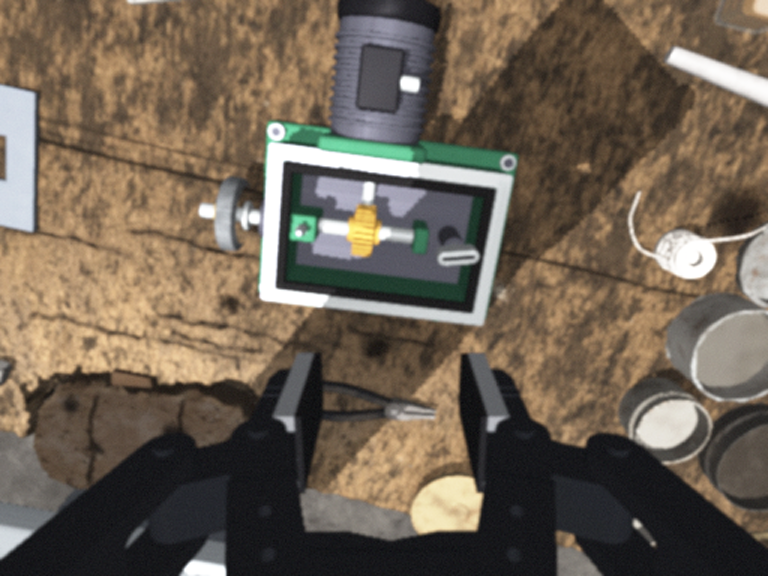

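The wrist view shows the white frame with corners at (275,141), (513,173), (482,325) and (261,300), in 1.5x pixels. The steel head with its dark line is at (459,257), the pin is near (302,228), and the motor is at the top. Next I'll measure the pose and the head angle.

```bash
python3 - <<'E'
from h import *
v=np.load('w1.npy'); W=ext('wrist',dict(eef_pos=v[:3],tcp_rot=v[3:]))
a=cv2.imread('pics/w1.png'); hsv=cv2.cvtColor(a,cv2.COLOR_BGR2HSV)
m=cv2.inRange(hsv,(0,0,150),(180,45,255)); m[:,:165]=0;m[:,350:]=0;m[:90]=0;m[225:]=0
cs,_=cv2.findContours(m,cv2.RETR_CCOMP,cv2.CHAIN_APPROX_NONE)
for c in sorted(cs,key=cv2.contourArea)[-2:]:
    w=np.array([pt(p,.05,W)[:2] for p in c[:,0]],np.float32)
    r=cv2.minAreaRect(w*1000); print('rim',np.round(r[0],1),np.round(r[1],1),r[2])
h=m[150:190,282:328]; n,l,st,ce=cv2.connectedComponentsWithStats(cv2.morphologyEx(h,cv2.MORPH_CLOSE,np.ones((5,5))))
print(st,ce)
i=1+np.argmax(st[1:,4]); ys,xs=np.where(l==i); w=np.array([pt((x+282,y+150),.073,W)[:2] for x,y in zip(xs,ys)],np.float32)
print('head',w.mean(0),cv2.minAreaRect(w*1000))
for p in [(441,260),(478,254),(459,257)]: print(pt(np.array(p)/1.5,.073,W))
cr=a[85:225,165:350]; cv2.imwrite('pics/c2.png',cv2.resize(cr,None,fx=4.2,fy=4.2,interpolation=cv2.INTER_CUBIC))
E
```

```text
rim [ 511.2 -153.2] [ 88.8 137.7] 6.161656379699707
rim [ 511.  -147.2] [106.4 165.4] 6.156210422515869
[[   0    0   44   40 1372]
 [  10    0   36   40  468]] [[19.11588921 18.41909621]
 [32.42094017 22.66880342]]
head [ 0.5180032  -0.20865454] ((518.6317749023438, -203.67005920410156), (37.488914489746094, 32.43129348754883), 17.07962989807129)
[ 0.51299249 -0.19039776  0.073     ]
[ 0.52204599 -0.21154197  0.073     ]
[ 0.51745532 -0.20068955  0.073     ]
```

View pics/c2.png

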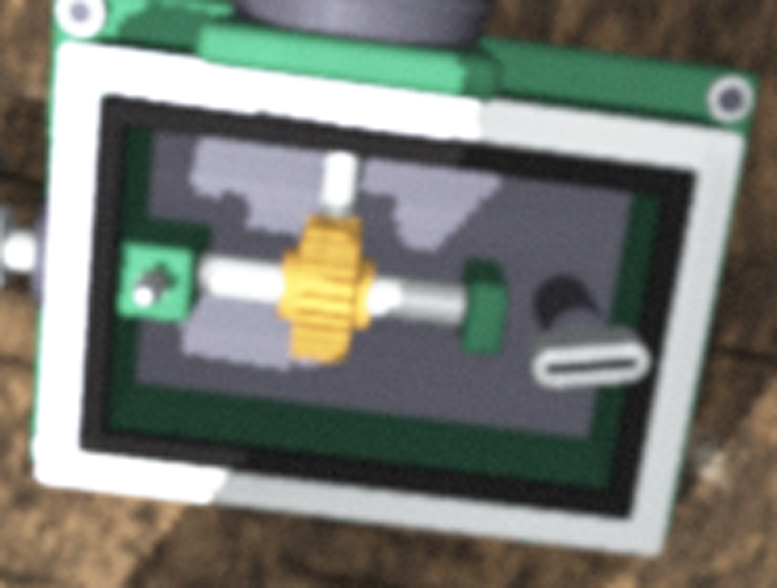

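```bash
python3 - <<'E'
from h import *
v=np.load('w1.npy'); W=ext('wrist',dict(eef_pos=v[:3],tcp_rot=v[3:]))
f=lambda p,z: pt(np.array(p)/4.2-0.4+np.array([165,85]),z,W)[:2]
for n,q,z in [('rim',[(58,42),(745,135),(660,553),(35,485)],.05),('seal',[(105,96),(694,172),(631,516),(82,448)],.055)]:
    w=np.array([f(p,z) for p in q])*1000; print(n,w.mean(0).round(1),w.round(1).tolist())
    for i in range(4): d=w[(i+1)%4]-w[i]; print(np.hypot(*d).round(1),np.degrees(np.arctan2(d[1],d[0])).round(1))
h=f((591,364),.073); p=f((146,294),.062); print('head',h,'pin',p,np.hypot(*(h-p)),'yaw',np.degrees(np.arctan2(*(p-h)[::-1]))-90)
for q in [((540,368),(642,360)),((548,368),(634,363))]:
    d=f(q[0],.073)-f(q[1],.073); print(np.hypot(*d),'head dir',np.degrees(np.arctan2(d[1],d[0])))
E
```

```text
rim [ 511.6 -152.4] [[555.3, -69.8], [571.6, -223.7], [469.1, -234.7], [450.6, -81.3]]
154.8 -84.0
103.1 -173.9
154.5 96.9
105.4 6.2
seal [ 512.9 -153. ] [[546.9, -82.8], [561.4, -213.9], [478.6, -223.6], [464.7, -91.6]]
131.8 -83.7
83.4 -173.3
132.8 96.0
82.7 6.1
head [ 0.51736811 -0.20005468] pin [ 0.50698523 -0.10049383] 0.10010078492636086 yaw 5.953667581268192
0.02248515265427026 head dir 108.22798254704111
0.01895278731339702 head dir 107.02160067482366
```

>>> move_arm(
  moves=[
    [0.4,[-0.0025,0.0213,0],[0,0,0]],
    [0.4,[-0.0025,0.0213,0],[0,0,0]],
    [0.4,[0,0,0],[0,0,0.12]],
    [0.4,[0,0,0.01],[0,0,0.12]],
    [0.4,[0,0,0.01],[0,0,0.12]],
    [0.4,[0,0,0.01],[0,0,0.12]],
    [0.4,[0,0,0.01],[0,0,0.12]],
    [0.4,[0,0,0.01],[0,0,0.12]],
    [0.4,[0,0,0.01],[0,0,0.12]],
    [0.4,[0,0,0.01],[0,0,0.12]],
  ],
)

```text
time: 2.7
eef_pos: [0.5165, -0.202, 0.1605]
tcp_rot: [0.934, -0.357, -0.0, -0.0]
contact_force: [-0.1, -0.7, 0.1]
opening: 0.402
finger_force: 0.0
```

>>> move_arm(
  moves=[
    [0.4,[0,0,0.01],[0,0,0.12]],
    [0.4,[0,0,0.01],[0,0,0.12]],
    [0.4,[0,0,0.01],[0,0,0.12]],
    [0.4,[0,0,0.01],[0,0,0.12]],
    [0.4,[0,0,0.01],[0,0,0.063]],
    [0.4,[0,0,0],[0,0,0]],
    [0.4,[0,0,0],[0,0,0]],
    [0.4,[0,0,0],[0,0,0]],
    [0.4,[0,0,0],[0,0,0]],
    [0.4,[0,0,0],[0,0,0]],
  ],
)

```text
time: 3.53
eef_pos: [0.5173, -0.2023, 0.1122]
tcp_rot: [0.806, -0.591, 0.001, -0.0]
contact_force: [-0.4, 0.1, -0.5]
opening: 0.401
finger_force: 0.0
```

```bash
cat > look.py <<'E'
import sys
from h import *
n=sys.argv[1]; f=float(sys.argv[2]); b=[int(x) for x in sys.argv[3:7]] or [0,384,0,512]
s=get_state(); im=read_camera('wrist')[:,:,::-1]
np.save(n+'.npy',np.array([*s['eef_pos'],*s['tcp_rot']])); cv2.imwrite(f'pics/{n}.png',im)
cv2.imwrite(f'pics/{n}b.png',cv2.resize(im[b[0]:b[1],b[2]:b[3]],None,fx=f,fy=f,interpolation=cv2.INTER_CUBIC))
Rm=R.from_quat(s['tcp_rot']).as_matrix()
print(s['time'],s['eef_pos'].round(4),'psi',np.arctan2(Rm[1,0],Rm[0,0]).round(4),'tilt',Rm[:,2].round(4),s['opening'],s['contact_force'].round(1),s['qpos'].round(3))
E
python3 look.py w2 1.5
python3 -c "
from h import *
v=np.load('w2.npy');W=ext('wrist',dict(eef_pos=v[:3],tcp_rot=v[3:]))
for X in [(.5173,-.2004,.073),(.5063,-.1000,.062)]: print(proj(X,W)*1.5)"
```

```text
3.5333 [ 0.5173 -0.2023  0.1122] psi -1.2655 tilt [ 1.3e-03 -8.0e-04 -1.0e+00] 0.40108953415181475 [-0.4  0.1 -0.5] [-0.555  0.155  1.965  0.     1.02   2.281]
[389.91838556 331.58381901]
[348.24255462 515.07108316]
```

View pics/w2b.png

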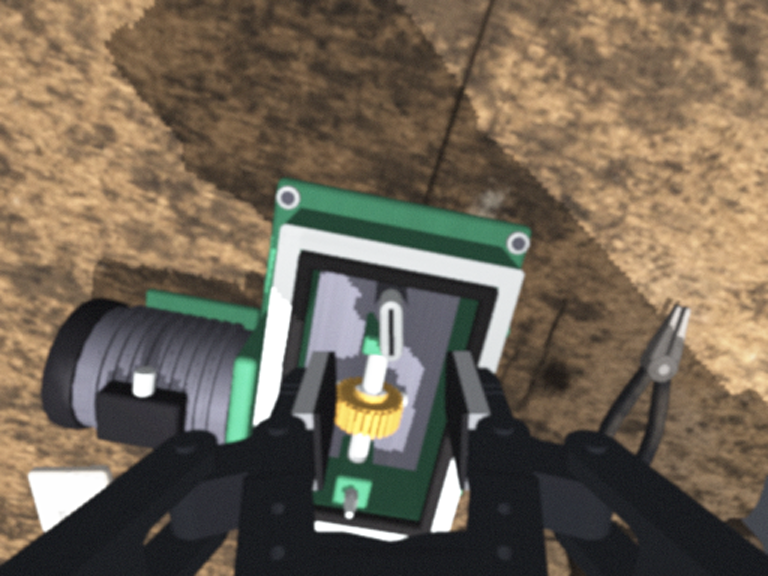

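The head is at (391,331), within a pixel of the prediction and in line with the tool. I'll descend and close on it.

>>> move_arm(
  moves=[
    [0.4,[-0.0018,-0.0006,0.0106],[0,0,0]],
    [0.4,[0,0,0.0106],[0,0,0]],
    [0.4,[0,0,0.0106],[0,0,0]],
    [0.4,[0,0,0.0106],[0,0,0]],
    [0.4,[0,0,0.0106],[0,0,0]],
    [0.0,[0,0,0],[0,0,0]],
    [0.0,[0,0,0],[0,0,0]],
    [0.0,[0,0,0],[0,0,0]],
    [0.0,[0,0,0],[0,0,0]],
    [0.0,[0,0,0],[0,0,0]],
  ],
  grip_force=30,
)

```text
time: 4.42
eef_pos: [0.5163, -0.1997, 0.0573]
tcp_rot: [0.806, -0.592, -0.001, -0.0]
contact_force: [1.9, 0.6, -10.0]
opening: 0.095
finger_force: 35.2
```

>>> move_arm(
  moves=[
    [0.0,[0,0,-0.001],[0,0,-0.1]],
    [0.0,[0,0,0],[0,0,-0.12]],
    [0.0,[0,0,0],[0,0,-0.12]],
    [0.0,[0,0,0],[0,0,-0.12]],
    [0.0,[0,0,0],[0,0,-0.12]],
    [0.0,[0,0,0],[0,0,-0.12]],
    [0.0,[0,0,0],[0,0,-0.12]],
    [0.0,[0,0,0],[0,0,-0.12]],
    [0.0,[0,0,0],[0,0,-0.12]],
    [0.0,[0,0,0],[0,0,-0.12]],
  ],
)

```text
time: 5.25
eef_pos: [0.5162, -0.1999, 0.0573]
tcp_rot: [0.999, -0.04, -0.0, -0.0]
contact_force: [3.4, -2.1, -15.4]
opening: 0.092
finger_force: 34.4
```

>>> move_arm(
  moves=[
    [0.0,[0,0,0],[0,0,-0.12]],
    [0.0,[0,0,0],[0,0,-0.07]],
    [0.0,[0,0,0],[0,0,0]],
    [0.0,[0,0,0],[0,0,0]],
    [0.0,[0,0,0],[0,0,0]],
    [0.4,[0,0,0],[0,0,0]],
    [0.4,[0,0,0],[0,0,0]],
    [0.4,[0,0,0],[0,0,0]],
    [0.4,[0,0,0],[0,0,0]],
    [0.4,[0,0,0],[0,0,0]],
  ],
)

```text
time: 6.08
eef_pos: [0.5177, -0.2006, 0.0608]
tcp_rot: [0.999, 0.052, 0.001, 0.001]
contact_force: [-0.5, 0.6, 0.0]
opening: 0.402
finger_force: 0.0
```

```bash
python3 look.py w3 1
```

```text
6.0833 [ 0.5177 -0.2006  0.0608] psi 0.1035 tilt [ 0.0019 -0.0012 -1.    ] 0.4019574141432809 [-0.5  0.6  0. ] [-0.552  0.23   1.988  0.     0.921  0.915]
```

>>> move_arm(
  moves=[
    [0.4,[0,0,-0.01],[0,0,0]],
    [0.4,[0,0,-0.018],[0,0,0]],
    [0.4,[0,0,-0.018],[0,0,0]],
    [0.4,[0,-0.005,-0.018],[0,0,0]],
    [0.4,[0,-0.005,-0.018],[0,0,0]],
    [0.4,[0,-0.005,-0.018],[0,0,0]],
    [0.4,[0,-0.005,-0.018],[0,0,0]],
    [0.4,[0,-0.01,-0.018],[0,0,0]],
    [0.4,[0,-0.01,-0.018],[0,0,0]],
    [0.4,[0,0,-0.018],[0,0,0]],
  ],
)

```text
time: 6.97
eef_pos: [0.5124, -0.1588, 0.2331]
tcp_rot: [0.999, 0.052, 0.0, -0.0]
contact_force: [-0.0, -0.1, 0.2]
opening: 0.401
finger_force: 0.0
```

```bash
python3 look.py w4 3 60 260 130 390
python3 -c "
from h import *
v=np.load('w4.npy');W=ext('wrist',dict(eef_pos=v[:3],tcp_rot=v[3:]))
for X in [(.5173,-.2004,.073),(.5063,-.1000,.062)]: print((proj(X,W)-[130,60])*3)"
```

```text
6.9667 [ 0.5124 -0.1588  0.2331] psi 0.1048 tilt [ 4.e-04  4.e-04 -1.e+00] 0.4005969143333597 [-0.  -0.1  0.2] [-4.900e-01 -2.200e-02  1.915e+00  1.000e-03  1.249e+00  9.760e-01]
[524.97466371 315.73359358]
[204.28771983 308.39010391]
```

View pics/w4b.png

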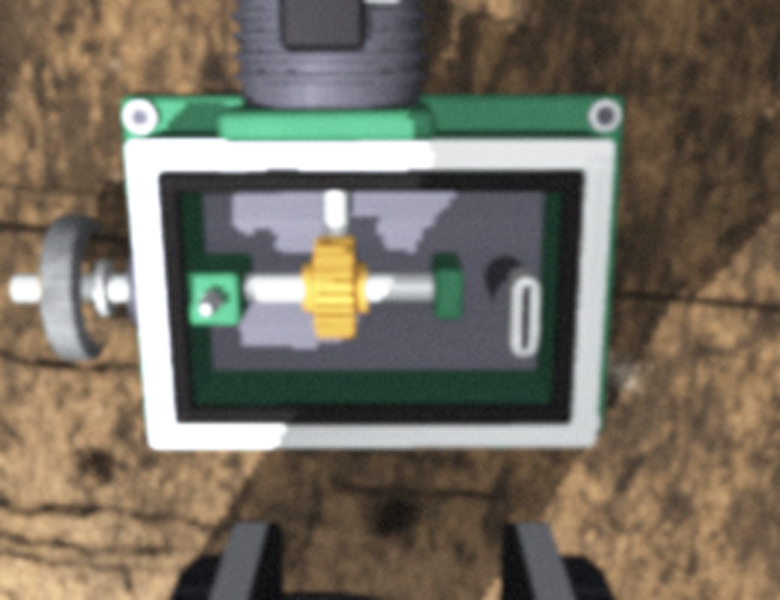

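The head now lies along the gearbox x at (525,316), and the pin tip is at (204,309). Both match the prediction, so the fastener is aligned. Next I'll go over the cover.

>>> move_arm(
  moves=[
    [0.5,[0.0015,-0.034,0],[0,0,0]],
    [0.5,[0.0015,-0.034,0],[0,0,0]],
    [0.5,[0.0015,-0.034,0],[0,0,0]],
    [0.5,[0.0015,-0.034,0],[0,0,0]],
    [0.5,[0.0015,-0.034,0],[0,0,0]],
    [0.5,[0.0015,-0.034,0],[0,0,0]],
    [0.5,[0.0015,-0.034,0],[0,0,0]],
    [0.5,[0.0015,-0.034,0],[0,0,0]],
    [0.5,[0.0015,-0.034,0],[0,0,0]],
    [0.5,[0.0015,-0.03,0],[0,0,0]],
  ],
)

```text
time: 7.85
eef_pos: [0.4923, 0.1773, 0.2316]
tcp_rot: [0.999, 0.052, 0.0, -0.0]
contact_force: [0.2, 0.8, -0.9]
opening: 0.496
finger_force: 0.0
```

```bash
python3 look.py w5 1.5
python3 - <<'E'
from h import *
v=np.load('w5.npy');W=ext('wrist',dict(eef_pos=v[:3],tcp_rot=v[3:]))
a=cv2.imread('pics/w5.png'); hsv=cv2.cvtColor(a,cv2.COLOR_BGR2HSV)
m=cv2.inRange(hsv,(90,10,120),(130,90,255))
cs,hi=cv2.findContours(m,cv2.RETR_CCOMP,cv2.CHAIN_APPROX_NONE)
for c,h in zip(cs,hi[0]):
    if cv2.contourArea(c)>60:
        w=np.array([pt(p,.005,W)[:2] for p in c[:,0]],np.float32)*1000
        print(c[:,0].mean(0),h[3]>=0,cv2.minAreaRect(w))
E
```

```text
7.85 [0.4923 0.1773 0.2316] psi 0.1041 tilt [ 5.e-04  3.e-04 -1.e+00] 0.49561245946707966 [ 0.2  0.8 -0.9] [ 0.152 -0.052  1.946  0.     1.246  1.618]
[487.3125     174.67708333] False ((492.3117370605469, -84.264404296875), (44.040061950683594, 17.198291778564453), 3.336561441421509)
[260.86666667 145.78850575] False ((494.83258056640625, 175.9684600830078), (101.02735900878906, 150.24853515625), 0.504381000995636)
[214.0625 143.9375] True ((494.4700012207031, 228.5545654296875), (12.355953216552734, 12.89405345916748), 49.89427185058594)
[303.73417722 151.79746835] True ((495.7192077636719, 128.44422912597656), (34.182403564453125, 16.499238967895508), 1.1473701000213623)
[262.08666667 150.29333333] True ((493.9164733886719, 174.85997009277344), (26.2868595123291, 62.77790069580078), 0.6162075996398926)
[273.20664207  23.70848708] False ((619.8721313476562, 176.28353881835938), (49.06427764892578, 74.19442749023438), 8.055685043334961)
[274.33333333  33.81481481] True ((612.6148071289062, 174.9666290283203), (9.271668434143066, 9.068328857421875), 6.483589172363281)
```

View pics/w5b.png

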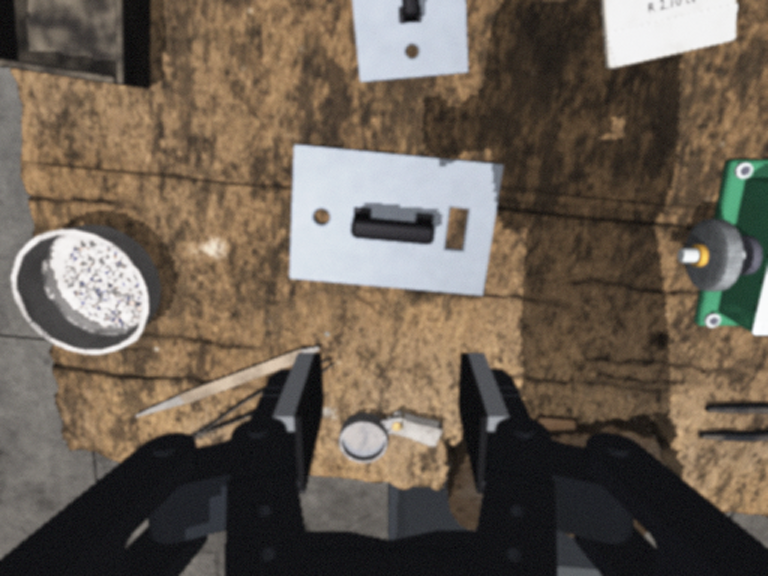

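The larger cover is centred at (0.4948, 0.176) with a yaw of about 0.01, its slot towards the gearbox. It measures 101 x 150 mm. I'll turn to grasp across the bar and go down.

>>> move_arm(
  moves=[
    [0.5,[0.0024,0.0015,0],[0,0,0]],
    [0.5,[0,0,0.012],[0,0,-0.12]],
    [0.5,[0,0,0.012],[0,0,-0.12]],
    [0.5,[0,0,0.012],[0,0,-0.12]],
    [0.5,[0,0,0.012],[0,0,-0.12]],
    [0.5,[0,0,0.012],[0,0,-0.12]],
    [0.5,[0,0,0.012],[0,0,-0.12]],
    [0.5,[0,0,0.012],[0,0,-0.12]],
    [0.5,[0,0,0.012],[0,0,-0.12]],
    [0.5,[0,0,0.012],[0,0,-0.12]],
  ],
)

```text
time: 8.73
eef_pos: [0.4958, 0.1728, 0.1228]
tcp_rot: [0.829, 0.56, -0.0, 0.0]
contact_force: [0.1, -0.2, -0.2]
opening: 0.501
finger_force: 0.0
```

>>> move_arm(
  moves=[
    [0.5,[0,0,0.012],[0,0,-0.12]],
    [0.5,[0,0,0.012],[0,0,-0.12]],
    [0.5,[0,0,0.012],[0,0,-0.12]],
    [0.5,[0,0,0.012],[0,0,-0.04]],
    [0.5,[0,0,0.01],[0,0,0]],
    [0.5,[0,0,0.01],[0,0,0]],
    [0.5,[0,0,0],[0,0,0]],
    [0.5,[0,0,0],[0,0,0]],
    [0.5,[0,0,0],[0,0,0]],
    [0.5,[0,0,0],[0,0,0]],
  ],
)

```text
time: 9.57
eef_pos: [0.4961, 0.1743, 0.0562]
tcp_rot: [0.703, 0.712, 0.001, 0.001]
contact_force: [-0.1, -0.4, -0.2]
opening: 0.497
finger_force: 0.0
```

```bash
python3 look.py w6 1.5
python3 - <<'E'
from h import *
v=np.load('w6.npy');W=ext('wrist',dict(eef_pos=v[:3],tcp_rot=v[3:]))
for X in [(.4948,.176,.036),(.4948-.053*.012,.229,.005),(.4954,.128,.005),(.4948,.205,.036)]: print(proj(X,W)*1.5)
E
```

```text
9.5667 [0.4961 0.1743 0.0562] psi 1.5835 tilt [ 1.7e-03  2.0e-04 -1.0e+00] 0.49685643132090096 [-0.1 -0.4 -0.2] [ 0.145  0.179  2.06  -0.     0.901  0.132]
[384.9998369  342.82936468]
[385.33812251 180.03847261]
[385.91173171 411.60793973]
[385.8239736  264.03746433]
```

View pics/w6b.png

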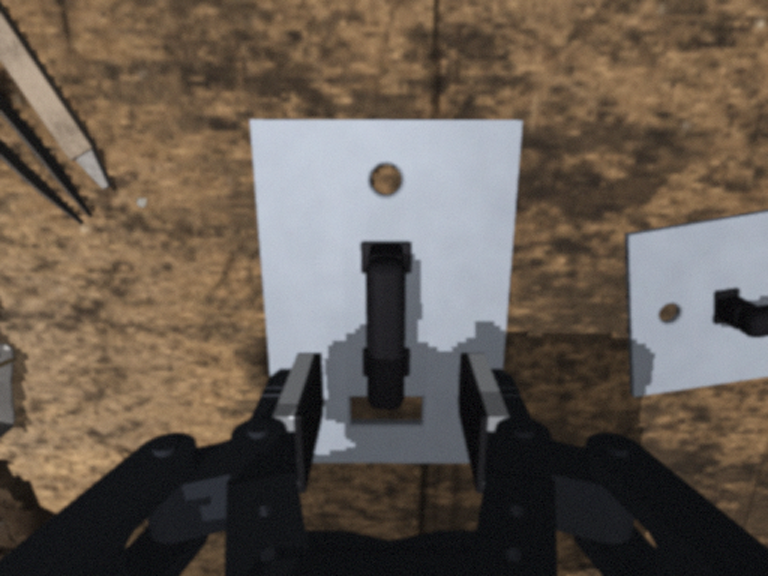

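The hole at (386,180) and slot at (387,411) match the prediction, and the bar is centred between the fingers. I'll go down and grip.

>>> move_arm(
  moves=[
    [0.5,[0.0017,-0.0012,0.0085],[0,0,0]],
    [0.5,[0,0,0.0085],[0,0,0]],
    [0.5,[0,0,0.0085],[0,0,0]],
    [0.5,[0,0,0.0085],[0,0,0]],
    [0.5,[0,0,0.0085],[0,0,0]],
    [0.0,[0,0,0],[0,0,0]],
    [0.0,[0,0,0],[0,0,0]],
    [0.0,[0,0,0],[0,0,0]],
    [0.0,[0,0,0],[0,0,0]],
    [0.0,[0,0,0],[0,0,0]],
  ],
  grip_force=90,
)

```text
time: 10.45
eef_pos: [0.4941, 0.1759, 0.0129]
tcp_rot: [0.702, 0.712, 0.0, -0.0]
contact_force: [-0.1, 0.0, -1.7]
opening: 0.142
finger_force: 87.8
```

>>> move_arm(
  moves=[
    [0.0,[0,0,0],[0,0,0]],
    [0.0,[0,0,-0.01],[0,0,0]],
    [0.0,[0,0,-0.02],[0,0,0]],
    [0.0,[0,0,-0.02],[0,0,0]],
    [0.0,[0,0,-0.02],[0,0,0]],
    [0.0,[0,0,-0.02],[0,0,0]],
    [0.0,[0,0,-0.02],[0,0,0]],
    [0.0,[0,0,-0.02],[0,0,0]],
    [0.0,[0,0,0],[0,0,0]],
    [0.0,[0,0,0],[0,0,0]],
  ],
)

```text
time: 11.28
eef_pos: [0.495, 0.176, 0.1445]
tcp_rot: [0.702, 0.712, 0.002, 0.001]
contact_force: [-0.5, -0.4, -3.2]
opening: 0.142
finger_force: 88.1
```

```bash
python3 look.py w7 1.5; python3 - <<'E'
from h import *
v=np.load('w7.npy');W=ext('wrist',dict(eef_pos=v[:3],tcp_rot=v[3:]))
a=cv2.imread('pics/w7.png'); hsv=cv2.cvtColor(a,cv2.COLOR_BGR2HSV)
m=cv2.inRange(hsv,(90,10,120),(130,90,255))
cs,hi=cv2.findContours(m,cv2.RETR_CCOMP,cv2.CHAIN_APPROX_NONE)
zt=v[2]-.0135+.005
for c,h in zip(cs,hi[0]):
    if cv2.contourArea(c)>150:
        w=np.array([pt(p,zt,W)[:2] for p in c[:,0]],np.float32)*1000
        print(c[:,0].mean(0),c[:,0].min(0),c[:,0].max(0),h[3]>=0,w.mean(0),cv2.minAreaRect(w))
E
```

```text
11.2833 [0.495  0.176  0.1445] psi 1.5838 tilt [ 3.8e-03  6.0e-04 -1.0e+00] 0.14249730496306162 [-0.5 -0.4 -3.2] [0.148 0.045 2.018 0.    1.074 0.135]
[ 29.03125    167.98958333] [ 20 146] [ 47 183] False [388.35257 212.8048 ] ((388.5802307128906, 213.17044067382812), (7.814587593078613, 18.43014144897461), 20.549755096435547)
[311.10550459 169.44571865] [145  85] [505 292] False [518.343   212.08218] ((527.7811889648438, 199.4024658203125), (165.02780151367188, 104.08345031738281), 0.7445951700210571)
[453.14832536 165.01913876] [413 144] [487 182] True [584.3143  216.60843] ((582.7049560546875, 216.65713500976562), (33.971885681152344, 14.279742240905762), 12.517455101013184)
[260.025 134.9  ] [246 120] [275 149] True [494.81683 229.48752] ((494.8192138671875, 229.40625), (12.751321792602539, 12.736104965209961), 45.304664611816406)
```

The cover is held: the hole sits 53.4 mm from the TCP along +y, as expected. I'll carry it over the gearbox.

>>> move_arm(
  moves=[
    [0.0,[-0.02,0.0013,0],[0,0,0]],
    [0.0,[-0.035,0.0013,0],[0,0,0]],
    [0.0,[-0.035,0.0013,0],[0,0,0]],
    [0.0,[-0.035,0.0013,0],[0,0,0]],
    [0.0,[-0.035,0.0013,0],[0,0,0]],
    [0.0,[-0.035,0.0013,0],[0,0,0]],
    [0.0,[-0.035,0.0013,0],[0,0,0]],
    [0.0,[-0.035,0.0013,0],[0,0,0]],
    [0.0,[-0.035,0.0013,0],[0,0,0]],
    [0.0,[-0.029,0.001,0],[0,0,0]],
  ],
)

```text
time: 12.17
eef_pos: [0.5097, -0.1547, 0.1406]
tcp_rot: [0.703, 0.711, -0.001, -0.002]
contact_force: [0.5, 0.2, -1.3]
opening: 0.14
finger_force: 88.1
```

>>> move_arm(
  moves=[
    [0.0,[0,0,0],[0,0,-0.05]],
    [0.0,[0,0,0],[0,0,-0.045]],
    [0.0,[0,0,0.01],[0,0,0]],
    [0.0,[0,0,0.01],[0,0,0]],
    [0.0,[0,0,0.01],[0,0,0]],
    [0.0,[0,0,0.01],[0,0,0]],
    [0.0,[0,0,0],[0,0,0]],
    [0.0,[0,0,0],[0,0,0]],
    [0.0,[0,0,0],[0,0,0]],
    [0.0,[0,0,0],[0,0,0]],
  ],
)

```text
time: 13.0
eef_pos: [0.5117, -0.153, 0.1035]
tcp_rot: [0.668, 0.744, 0.0, 0.001]
contact_force: [-0.2, 0.2, -3.1]
opening: 0.144
finger_force: 87.9
```

```bash
python3 look.py w8 1.5; python3 - <<'E'
from h import *
v=np.load('w8.npy');W=ext('wrist',dict(eef_pos=v[:3],tcp_rot=v[3:]))
print(proj((.5063,-.1,.062),W)*1.5)
E
```

```text
13.0 [ 0.5117 -0.153   0.1035] psi 1.679 tilt [ 1.3e-03 -7.0e-04 -1.0e+00] 0.14368458893556493 [-0.2  0.2 -3.1] [-0.481  0.122  2.021 -0.     0.997 -0.589]
[389.84799815 187.24259176]
```

View pics/w8b.png

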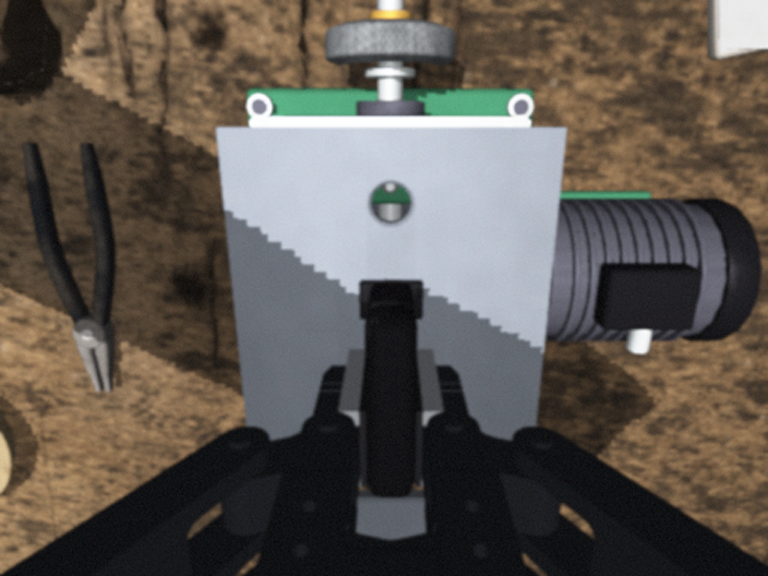

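The pin tip shows through the hole at (390,187), right where predicted. The hole centre is at (390,202), so the two agree sideways. I'll check that numerically and then lower.

```bash
python3 - <<'E'
from h import *
v=np.load('w8.npy');W=ext('wrist',dict(eef_pos=v[:3],tcp_rot=v[3:]))
h=pt(np.array((390.5,202))/1.5,v[2]-.013+.005,W); p=pt(np.array((390,187))/1.5,.062,W)
Rt=R.from_quat(v[3:]).as_matrix(); print(h,p,Rt.T@(p-h), Rt.T@(h-v[:3]))
E
```

```text
[ 0.50645752 -0.09967554  0.09549972] [ 0.50634521 -0.09990743  0.062     ] [-0.00019161 -0.00017592  0.0334997 ] [0.05363253 0.00055273 0.00795776]
```

>>> move_arm(
  moves=[
    [0.0,[0,0,0.005],[0,0,0]],
    [0.0,[0,0,0.005],[0,0,0]],
    [0.0,[0,0,0.005],[0,0,0]],
    [0.0,[0,0,0.004],[0,0,0]],
    [0.0,[0,0,0.004],[0,0,0]],
    [0.0,[0,0,0.004],[0,0,0]],
    [0.0,[0,0,0.003],[0,0,0]],
    [0.0,[0,0,0],[0,0,0]],
    [0.0,[0,0,0],[0,0,0]],
    [0.0,[0,0,0],[0,0,0]],
  ],
)

```text
time: 13.88
eef_pos: [0.5113, -0.153, 0.073]
tcp_rot: [0.668, 0.744, 0.0, 0.0]
contact_force: [-0.2, 0.1, -2.8]
opening: 0.144
finger_force: 88.0
```

>>> move_arm(
  moves=[
    [0.0,[0,0,0.0015],[0,0,0]],
    [0.0,[0,0,0.0015],[0,0,0]],
    [0.0,[0,0,0.0015],[0,0,0]],
    [0.0,[0,0,0.0015],[0,0,0]],
    [0.0,[0,0,0.0015],[0,0,0]],
    [0.0,[0,0,0.0015],[0,0,0]],
    [0.0,[0,0,0.001],[0,0,0]],
    [0.0,[0,0,0],[0,0,0]],
    [0.0,[0,0,0],[0,0,0]],
    [0.0,[0,0,0],[0,0,0]],
  ],
)

```text
time: 14.72
eef_pos: [0.5112, -0.1529, 0.0635]
tcp_rot: [0.668, 0.744, -0.0, -0.0]
contact_force: [-3.1, 2.0, 5.9]
opening: 0.139
finger_force: 89.1
```

>>> move_arm(
  moves=[
    [0.0,[0,0,0.0005],[0,0,0]],
    [0.0,[0,0,0.0005],[0,0,0]],
    [0.0,[0,0,0.0005],[0,0,0]],
    [0.0,[0,0,0.0005],[0,0,0]],
    [0.0,[0,0,0],[0,0,0]],
    [0.0,[0,0,0],[0,0,0]],
    [0.0,[0,0,0],[0,0,0]],
    [0.0,[0,0,0],[0,0,0]],
    [0.0,[0,0,0],[0,0,0]],
    [0.0,[0,0,0],[0,0,0]],
  ],
)

```text
time: 15.55
eef_pos: [0.5113, -0.1529, 0.0624]
tcp_rot: [0.668, 0.744, -0.0, -0.0]
contact_force: [-5.2, 2.5, 11.5]
opening: 0.142
finger_force: 89.8
```

>>> move_arm(
  moves=[
    [0.0,[0,0,0.0005],[0,0,0]],
    [0.0,[0,0,0.0005],[0,0,0]],
    [0.0,[0,0,0.0005],[0,0,0]],
    [0.0,[0,0,0.0005],[0,0,0]],
    [0.0,[0,0,0],[0,0,0]],
    [0.0,[0,0,0],[0,0,0]],
    [0.0,[0,0,0],[0,0,0]],
    [0.0,[0,0,0],[0,0,0]],
    [0.0,[0,0,0],[0,0,0]],
    [0.0,[0,0,0],[0,0,0]],
  ],
)

```text
time: 16.38
eef_pos: [0.5112, -0.1529, 0.0624]
tcp_rot: [0.668, 0.744, -0.001, -0.001]
contact_force: [-10.9, 4.4, 21.4]
opening: 0.147
finger_force: 91.4
```

```bash
python3 look.py w9 1; python3 - <<'E'
from h import *
s=get_state(); print(s['wrist_torque'],s['contact_force'])
v=np.load('w9.npy');W=ext('wrist',dict(eef_pos=v[:3],tcp_rot=v[3:]))
a=cv2.imread('pics/w9.png'); hsv=cv2.cvtColor(a,cv2.COLOR_BGR2HSV)
m=cv2.inRange(hsv,(90,10,70),(130,90,255))
cs,hi=cv2.findContours(m,cv2.RETR_CCOMP,cv2.CHAIN_APPROX_NONE)
for c,h in zip(cs,hi[0]):
    if cv2.contourArea(c)>150:
        print(c[:,0].mean(0),c[:,0].min(0),c[:,0].max(0),h[3]>=0)
# expected top-face far corners at home, and hole
for X in [(-.05,.075),(.05,.075),(0,.053)]:
    c,s_=np.cos(.108),np.sin(.108); w=np.array([.512+c*X[0]-s_*X[1],-.1527+s_*X[0]+c*X[1],.055]); print('home',proj(w,W),'+2mm',proj(w+[0,0,.002],W))
E
```

```text
16.3833 [ 0.5112 -0.1529  0.0624] psi 1.6794 tilt [-2.2e-03  5.0e-04 -1.0e+00] 0.14659717109580905 [-10.9   4.4  21.4] [-4.810e-01  1.870e-01  2.037e+00 -1.000e-03  9.210e-01 -5.890e-01]
[ 0.70688903  1.67819608 -0.05612205] [-10.707913     5.3930302   21.97744157]
[258.94405594 352.61538462] [237 342] [283 359] False
[469.03883495 178.75728155] [457 155] [479 201] False
[505.66336634 176.92079208] [493 153] [511 202] False
[481.48623853 178.00917431] [468 153] [492 201] False
[442.82407407 177.69444444] [431 153] [452 201] False
[410.5955335  205.41191067] [391 153] [427 256] False
[494.18518519 177.5462963 ] [480 152] [505 201] False
[455.5412844  177.44954128] [443 152] [466 201] False
[428.61261261 205.23873874] [415 152] [439 258] False
[260.47007042 193.48327465] [144  85] [377 292] False
[260.44736842 134.46052632] [246 121] [274 148] True
[261.95652174  72.50724638] [233  64] [291  78] False
[260.53666667  12.98666667] [209   0] [314  29] False
home [143.72017032  84.42977178] +2mm [142.14310063  84.54717407]
home [378.49777973  84.6115452 ] +2mm [380.07952889  84.73156907]
home [260.95064555 135.96194441] +2mm [260.9497288  136.73569487]
```

```bash
python3 -c "
from plant import *
print(sign_off())"
```

```text
the job is handed in; nothing more can be done
None
```

I turned the fastener in line with the slot and put the larger cover on over the fastener and pin. It is handed in still held pressed home at about 22 N, with its underside at about 50 mm, level with the rim, after about 16 s of robot time.

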